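Shut off the table gas with the spring-return key

ROBOT

A 6-joint arm with a two-finger parallel gripper is mounted at the origin on the work surface. World frame = base frame: x ahead of the robot, y to its left, z up, the work surface at z = 0. Lengths are in mm, angles in rad, forces in N, time in s.
With the tool pointing down it reaches from about 325 to 925 mm from the base axis. Payload 3.1 kg.
Tool frame: the origin (TCP) lies on the centre line of the jaws, within the pads' length; the fingertips stand 19 mm ahead of it and the grasp point (between the pads) is the TCP; z points along the fingers, y is the direction in which the jaws open and shut (so a half turn about z gives the same grasp; the last joint's range is limited). The gripper opens to 85 mm and grips with 20 to 120 N. Pads are 22 mm wide; open, the fingers measure 114 mm over their backs; the gripper's body (76 mm by 85 mm) begins 54 mm behind the grasp point. The pads swing forward as they close: fully open they stand 13 mm farther back than shut.
Start: joints at [-1.426, 0.217, 1.613, -0, 1.311, -0.112], TCP at [158.763, -604.511, 250.3] pointing down, gripper open.
Joint ranges: [-2.75, 2.75], [-0.78, 2.1], [0.31, 2.55], [-1.13, 4.27], [0.13, 2.63], [-2.58, 2.58]. Speed limits (rad/s): [2.79, 2.79, 3.14, 3.14, 3.14, 3.14].

INTERFACE

Orientations are given as a unit quaternion [x, y, z, w].
In Python, from cell import * gives the robot as it stands.
- The arm moves only by the shell command python3 -m jog 'ROWS'. ROWS is JSON, a list that holds one entry, the list of rows, each a list of 7 numbers: the shift along the world's x, y, z in cm, then the turn, a rotation vector about the world's x, y, z in degrees, then the finger opening in cm, from 0 to 8.54. In form: [[[x, y, z, rx, ry, rz, claw], ...]]. A call has 1 to 12 rows; each row shifts and turns the commanded pose from where the row before left it; what a row does not reach is not made up. A row lasts 1/8 s, in which the tool goes at most 62.5 mm and 10.7 degrees, less where a joint would pass 70% of its speed; a pose out of reach is approached as far as the arm can. A call is refused whole if a number of a shift passes 6.25 or a number of a turn 10.7, either way. A call with a gripper value outside its range is refused whole. The fingers move at their own pace and stop on an object; the grip force is fixed at half the most. Time passes only in rows, so rows that do not move let the fingers close. It gives the time, the measured TCP pose, the force and the opening at its end, in the units of the state.
- state(): the state, without advancing time (a new reading comes with each control period).
- grab_frame(name): name is "scene" or "top"; returns the picture (400x640x3 uint8, red, green, blue); there is no depth.
- camera_model(name): a dict with "intrinsics" (3x3 intrinsics, pixels), "R" (3x3) and "t" (3): a world point X has camera coordinates R X + t. Camera axes: x right, y down, z forward; pixel columns grow to the right and rows downward; lengths in mm; the calibration is good to about 2 mm. A picture is of the moment at which its call begins. camera_model takes no time and is no camera call.
- finish_job(): hands the job in, once; it reports no verdict.
Trained networks look in the newest picture that a camera, given by its name, has taken for a name from the list of things; names that differ only in an ending like _2 or _b are one class to them, and where a whole thing is asked for, a point or a joint stands for the part that bears it (a point fixed in the world has none). Each returns a list of dicts, best first, with "conf" (0 to 1); they miss things now and then, are a little off and sometimes report something else, mostly with a low value. They report only what shows in the picture. A call takes as long as a camera call. They do not tell look-alikes from the thing itself.
- boxes_of(camera, label): "uv" ([column, row] in pixels, amid what is visible of it).
- mark_of(camera, label): "uv" ([column, row] in pixels: a listed point, or the origin of a listed thing).
The state is a dict: "time": time; "joints": joint angles; "dq": joint speeds; "tau": joint torques, N m; "tool_pos": TCP position; "eef_rot": TCP orientation; "wrist_force": force on the tool from outside, world axes, zero at the start; "ft_torque": the same for the moment, N m; "finger_gap": finger opening in mm.
Only numpy, scipy, OpenCV 4.12 (cv2) and the standard library are available. Lean on these libraries where they do the work, as an engineer would, in place of code of your own. Each camera call takes 0.05 s, during which the arm holds its last target. There are 200 camera calls.

TASK

Shut off the gas at this hot-pot table: take the square-headed key out of the wooden key stand, push it all the way down into the lock on top of the steel gas box, working it past the sticky pins until its collar sits on the brass plate, then turn it a full quarter turn clockwise as seen from above. The lock springs back by itself, so finish while still gripping the key and holding it turned. Leave the round-headed key in the stand and the dishes, cup and can where they are.

Things in the scene. Friction and masses are not known exactly. Their poses are not given: they have to be found in the camera images.
- gas_key: Gas key, plain steel, 75 mm long, about 60 g, upright in the stand, flat SQUARE head up. Origin: its lower tip; z up along the key, y the width of head and bit, x their thickness. From the tip: 0-10 mm a taper 16 mm wide, 1.5 mm thick at the tip; 10-28 mm a flat bit 22 wide, 6 thick; then a 7 mm round neck; 35-41 mm a collar 16 across; 41-75 mm the head. A half turn about z changes nothing.
- key_head (a point): The middle of the gas key's flat square head, 58 mm up from its tip, axes as the key. The head is 30 mm wide (y), 9 mm thick (x) and 34 mm high (z): grip it from above across the 9 mm.
- round_key: A different steel key in the other slot of the stand, same height but with a ROUND knob head, an upright cylinder 24 mm across and 34 mm high; it is not needed and must stay in its slot. Origin: its lower tip, z up, axes as for the gas key.
- key_stand: Dark wooden block 60 x 120 mm, 42 mm high, fixed to the table; origin at the centre of its underside, z up, y along its length. Two slots (25 mm along y, 9 mm along x) at y = -30 and +30 mm hold the keys, either key in either slot; they hang by their collars on its top, tips 7 mm above the table.
- keyhole (a point): Mouth of the keyhole: centre of the slot in the flush brass plate (44 x 44, 6 mm thick) on top of the gas box; axes as the box, z up. The slot is 24 mm long along this y and 8 mm wide along x: the key's y goes along this y, either way round. The key turns only with its bit below the plate; fully in, its collar rests on the plate and its tip is 35 mm below this point.
- gas_box: Fixed stainless box 120 x 120 mm, 60 mm high, pipe stub on its +x side; origin: centre of its underside. Inside the lock two sticky pins, 13 and 21 mm below its top, block the bit: a straight push takes up to 20 N; twisting the key to and fro by 0.05 to 0.09 rad, counterclockwise most of all, shoves them aside, where they stay, and it then sinks easily.
- lock_core (a joint): Turn of the lock's core, rad: 0 at rest, slot in line with the plate's slot, growing clockwise as seen from above to a stop at 1.60. A spring turns it back to 0 when let go (0.04 N m at 0, 0.15 N m at the stop, slight friction). The key has about 0.1 rad of play in the core, so it must be turned a little more than the core.
- teacup: White handleless cup, 68 mm across, 75 mm high; bystander. Origin: centre of underside.
- rice_bowl: White bowl, 110 mm across, 55 mm high; bystander. Origin: centre of underside.
- can: Plain aluminium drink can, 62 mm across, 115 mm high; bystander. Origin: centre of underside.
- tumbler: White tall cup, 72 mm across, 90 mm high; bystander. Origin: centre of underside.
- sauce_bowl: Small white bowl, 84 mm across, 40 mm high; bystander. Origin: centre of underside.
Mind the look-alikes: they are no part of the job. Leave any blue, green or orange look-alike of the key_stand alone.

How it is judged (in metres and radians):
On the way, in this order (a step that is already met when the one before it is completed fails the run):
1. the square-headed key is drawn right out of the stand (z of gas_key in the frame of key_stand above 0.05 m), for 0.1 s.
2. the key is fully down in the lock, not yet turned (z of gas_key in the frame of keyhole below -0.032 m and horizontal distance between gas_key and keyhole below 0.005 m and angle between the z axis of gas_key and the z axis of keyhole, either way round below 0.12 rad and value of joint lock_core below 0.4 rad), for 0.1 s.
3. the seated key is turned a quarter, clockwise (z of gas_key in the frame of keyhole below -0.032 m and horizontal distance between gas_key and keyhole below 0.005 m and angle between the z axis of gas_key and the z axis of keyhole, either way round below 0.12 rad and value of joint lock_core above 1.3 rad), for 0.3 s.
At the end, for the whole second after the job is handed in: Key fully in the lock (tip 32 mm or more below the plate top, within 5 mm of the keyhole axis, upright within 0.12 rad), core past 1.3 rad, fingers still gripping the key (over 3 N) through the last second; round key in its slot, no bystander moved 30 mm (all of step 3 and contact force between the fingers and gas_key above 3 N and z of round_key in the frame of key_stand below 0.02 m and distance of each of round_key, teacup, rice_bowl, can, tumbler, sauce_bowl from where it was at the start of the episode below 0.03 m); the arm keeps its last pose, push and grip.
It fails at once if the round-headed key is taken out of the stand (distance of round_key from where it was at the start of the episode above 0.03 m).
It fails at once if a dish, cup or can is knocked away or over (30 mm) (distance of any of teacup, rice_bowl, can, tumbler, sauce_bowl from where it was at the start of the episode above 0.03 m).
It also fails if it takes over 51 s, if anything falls off the work surface, if the arm or the gripper's body presses on something with over 40 N, if the wrist force passes 120 N, or if a joint passes its speed limit or range.

## Working session

There is one attempt and no reset: what is moved stays moved. The work goes in short steps, Python scripts to look and compute and a shell command to move; the robot and the scene stay as the last step left them, time stands still between calls to the robot, and variables do not carry over. Pictures are saved under pics/ and viewed, about 8 in all and at most 12, crops included, and the job is handed in when it is done.

```bash
ls; mkdir -p pics
python3 - <<'E'
from cell import *
import cv2
for n in("scene","top"):
    im=grab_frame(n); cv2.imwrite(f"pics/{n}0.png",im[:,:,::-1])
    c=camera_model(n); print(n,c)
    for l in("gas_key","key_head","round_key","key_stand","keyhole","gas_box"):
        for f in (boxes_of,mark_of):
            print(l,f.__name__,[( [round(x) for x in d["uv"]],round(d["conf"],2)) for d in f(n,l)][:5])
print(state())
E
```

```text
pics
scene {'intrinsics': array([[471.99149749,   0.        , 316.21955776],
       [  0.        , 471.99149749, 198.36272267],
       [  0.        ,   0.        ,   1.        ]]), 'R': array([[ 0.43889251,  0.89853903,  0.00098452],
       [ 0.74737643, -0.36444826, -0.55552312],
       [-0.4988004 ,  0.24455074, -0.83150051]]), 't': array([-152.6683701 , -374.00514743, 1747.417482  ])}
gas_key call []
gas_key call [([258, 218], 0.41)]
key_head call [([405, 188], 0.66), ([259, 213], 0.53)]
key_head call [([261, 210], 0.66)]
round_key call [([406, 183], 0.31), ([256, 208], 0.26)]
round_key call [([278, 218], 0.59)]
key_stand call [([270, 218], 0.92), ([211, 244], 0.74), ([268, 171], 0.69), ([349, 150], 0.65), ([146, 214], 0.58)]
key_stand call [([268, 172], 0.74), ([348, 154], 0.7), ([272, 219], 0.68), ([148, 217], 0.63), ([213, 248], 0.59)]
keyhole call [([405, 183], 0.8), ([348, 240], 0.59)]
keyhole call [([405, 177], 0.7)]
gas_box call [([403, 188], 0.85)]
gas_box call [([404, 192], 0.65), ([198, 199], 0.25)]
top {'intrinsics': array([[482.43453313,   0.        , 315.08381555],
  
[... 920 characters left out ...]
call [([224, 183], 0.77)]
{'time': 1.3, 'joints': array([-1.42616251e+00,  2.16888708e-01,  1.61340557e+00,  2.48817567e-05,
        1.31130994e+00, -1.12193979e-01]), 'dq': array([ 0.00062193,  0.00024295,  0.00139682,  0.00048167, -0.00065545,
       -0.00144589]), 'tau': array([-2.84202946e-05, -3.96891403e+01, -3.04246759e+01, -1.32576251e-04,
        7.82672978e-04,  1.43092258e-06]), 'tool_pos': array([ 158.79138516, -604.49934823,  250.30435167]), 'eef_rot': array([ 9.91766668e-01,  1.28058095e-01,  1.19290122e-05, -5.97561424e-06]), 'wrist_force': array([0.28781943, 0.28152328, 0.04081299]), 'ft_torque': array([-0.00039742, -0.00418192,  0.01103902]), 'finger_gap': 85.13560348218415}
```

Run:
```python
import cv2,numpy as np
a=cv2.imread("pics/top0.png")
cv2.imwrite("pics/t1.png",cv2.resize(a[130:330,160:560],None,fx=2,fy=2,interpolation=cv2.INTER_CUBIC))
b=cv2.imread("pics/scene0.png")
cv2.imwrite("pics/s1.png",cv2.resize(b[120:290,110:480],None,fx=2.1,fy=2.1,interpolation=cv2.INTER_CUBIC))
```

```text
(no output)
```

View pics/t1.png

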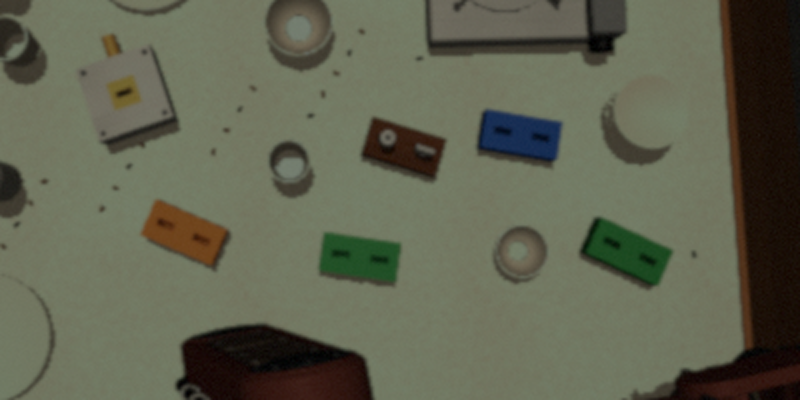

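View pics/s1.png

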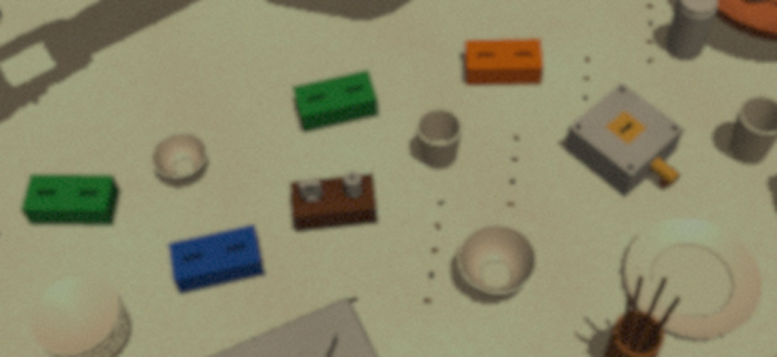

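Candidates in the full top picture are the flat-headed key at about (372,205), the round knob at about (354,199), and the stands. The brown stand at (360,203) is the real one; blue (420,197), orange (252,247), green (340,259) and green (473,256) are decoys. In the scene picture the round knob is at about (258,210) and the square head at about (278,209). Next I'll measure these and check them in a close crop.

```bash
cat > h.py <<'E'
from cell import *
import cv2,numpy as np
from scipy.optimize import minimize
CM={n:camera_model(n) for n in("scene","top")}
def proj(n,P):
    c=CM[n];q=(np.asarray(P,float)@c["R"].T+c["t"])@c["intrinsics"].T
    return q[:,:2]/q[:,2:]
def ray(n,uv,z):
    c=CM[n];d=c["R"].T@np.linalg.solve(c["intrinsics"],[uv[0],uv[1],1]);o=-c["R"].T@c["t"]
    return o+d*(z-o[2])/d[2]
def box(p,lx,ly,z0,z1):
    x,y,a=p;R=np.array([[np.cos(a),-np.sin(a)],[np.sin(a),np.cos(a)]])
    return np.array([[*(R@[sx*lx/2,sy*ly/2]+[x,y]),z] for sx in(-1,1) for sy in(-1,1) for z in(z0,z1)])
def cost(p,masks,dims):
    e=0
    for n,m in masks.items():
        h=cv2.convexHull(proj(n,box(p,*dims)).astype(np.float32))
        S=8;r=np.zeros((400*2,640*2),np.uint8)
        u0=np.floor(h[:,0].min(0)-12).astype(int);w=(np.ceil(h[:,0].max(0)).astype(int)+12-u0)
        r=np.zeros((w[1]*S,w[0]*S),np.uint8)
        cv2.fillConvexPoly(r,np.round(((h[:,0]-u0+.5)*S-.5)*16).astype(np.int32),255,shift=4)
        r=cv2.resize(r,(int(w[0]),int(w[1])),interpolation=cv2.INTER_AREA)/255.
        r=cv2.GaussianBlur(r,(0,0),.7)
        t=cv2.GaussianBlur(m.astype(float),(0,0),.7)
        tt=t[u0[1]:u0[1]+w[1],u0[0]:u0[0]+w[0]]
        e+=((r-tt)**2).sum()+(t**2).sum()-(tt**2).sum()
    return e
def fit(masks,dims,p0):
    best=None
    for da in(-.3,0,.3):
        s=minimize(cost,[p0[0],p0[1],p0[2]+da],args=(masks,dims),method="Nelder-Mead",options=dict(initial_simplex=np.array([p0[0],p0[1],p0[2]+da])+np.array([[0,0,0],[12,0,0],[0,12,0],[0,0,.2]]),xatol=.02,fatol=1e-4))
        if best is None or s.fun<best.fun:best=s
    return best.x,best.fun
def blob(m,uv,r):
    z=np.zeros(m.shape,np.uint8);cv2.circle(z,tuple(int(round(v)) for v in uv),r,1,-1);m=(m&(z>0)).astype(np.uint8)
    c,_=cv2.findContours(m,cv2.RETR_EXTERNAL,cv2.CHAIN_APPROX_NONE)
    o=np.zeros_like(m);c=max(c,key=cv2.contourArea);cv2.drawContours(o,[cv2.convexHull(c)],-1,1,-1);return o
E
python3 - <<'E'
from h import *
I={n:cv2.imread(f"pics/{n}0.png") for n in("scene","top")}
print("rays", ray("top",(360,203),42),ray("scene",(270,213),42),ray("top",(223,177.5),60),ray("scene",(408,180.5),60))
tiles=[]
for n,a,b in(("top",(360,203),(223,178)),("scene",(270,215),(407,183))):
    for c in(a,b):
        t=I[n][c[1]-22:c[1]+22,c[0]-26:c[0]+26];tiles.append(cv2.resize(t,(390,290),interpolation=cv2.INTER_CUBIC))
    h=cv2.cvtColor(I[n],cv2.COLOR_BGR2HSV)
    for p in(a,(a[0]-12,a[1]+3),b,(b[0]+4,b[1]+4),(b[0]+15,b[1])):print(n,p,h[p[1],p[0]],I[n][p[1],p[0]])
cv2.imwrite("pics/z1.png",cv2.convertScaleAbs(np.vstack([np.hstack(tiles[:2]),np.hstack(tiles[2:])]),alpha=1.4))
E
```

```text
rays [ 476.97257009 -219.96284104   42.        ] [ 482.93033184 -220.52798864   42.        ] [565.27135463 201.40532635  60.        ] [571.92041981 207.07226     60.        ]
top (360, 203) [ 10 190  51] [13 26 51]
top (348, 206) [ 10 190  47] [12 24 47]
top (223, 178) [ 23 155 105] [ 41  90 105]
top (227, 182) [ 24  58 114] [ 88 109 114]
top (238, 178) [ 28  34 114] [ 99 113 114]
scene (270, 215) [ 13 180  75] [22 45 75]
scene (258, 218) [ 12 197  75] [17 40 75]
scene (407, 183) [ 18 179 135] [ 40  98 135]
scene (411, 187) [ 18  95 142] [ 89 121 142]
scene (422, 183) [ 22  51 130] [104 123 130]
```

View pics/z1.png

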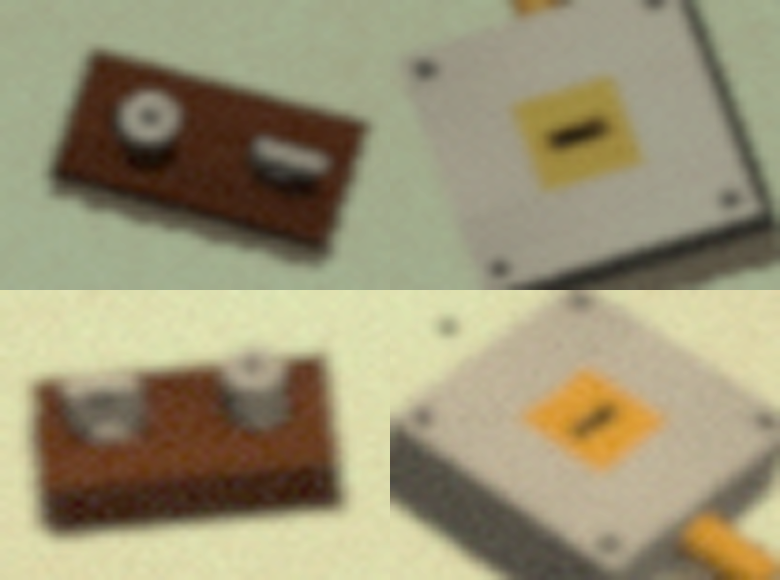

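The close crop confirms it. In the top view the square head (thin plate) is at full pixel ≈(373,204) and the round knob at ≈(354,199). In the scene view the square head is left and the round knob right, so the gas key is in the -y slot. The brass slot is clear at top (223,177) and scene (408,180).

Run:
```python
from h import *
I={n:cv2.imread(f"pics/{n}0.png") for n in("scene","top")}
H={n:cv2.cvtColor(I[n],cv2.COLOR_BGR2HSV) for n in I}
st,br={},{}
for n,a,b in(("top",(360,203),(223,178)),("scene",(270,216),(408,181))):
    h=H[n];st[n]=blob(((h[...,0]<18)&(h[...,1]>115)),a,30)
    g=(h[...,1]>95)&(h[...,0]<40)
    br[n]=blob(g,b,13)
    m=cv2.moments(br[n],True);cb=np.array([m["m10"],m["m01"]])/m["m00"]
    d=np.where(g|True,0,0); 
    v=np.zeros((400,640));y,x=np.mgrid[0:400,0:640];k=(abs(x-cb[0])<8)&(abs(y-cb[1])<6)&(br[n]>0)
    G=h[...,2].astype(float);med=np.median(G[k]);w=np.where(k,np.clip(med*.8-G,0,None),0)
    cs=np.array([(w*x).sum(),(w*y).sum()])/w.sum()
    ev=np.linalg.eigh(np.cov(np.vstack([x[w>0],y[w>0]]),aweights=w[w>0]))[1][:,1]
    p,q=ray(n,cs+5*ev,60),ray(n,cs-5*ev,60)
    print(n,"areas",st[n].sum(),br[n].sum(),"brass ctr",cb,ray(n,cb,60)[:2],"slot",cs,ray(n,cs,60)[:2],"slotdir",np.degrees(np.arctan2(p[1]-q[1],p[0]-q[0])))
for nm,ms,d,p0 in(("stand",st,(60,120,0,42),(480,-220,-.26)),("brass",br,(44,44,60,60),(568,204,.26))):
    for sub in(["top"],["scene"],["top","scene"]):
        print(nm,sub,fit({k:ms[k] for k in sub},d,p0))
for n in("top","scene"):
    m=((H[n][...,1]<80))
for n,uv in(("top",(373,203.5)),("scene",(259,207))): print("head top mid",n,ray(n,uv,82))
```

```text
top areas 736 200 brass ctr [221.5   175.855] [570.52328466 206.00189432] slot [221.48378691 175.9134337 ] [570.34226087 206.05293128] slotdir 107.80027131509405
scene areas 819 190 brass ctr [407.83684211 180.24210526] [570.85887959 207.14627166] slot [407.98019802 180.25247525] [571.08750198 207.52462106] slotdir -75.62471274242473
stand ['top'] (array([ 4.77627000e+02, -2.25481866e+02, -3.29144651e-01]), np.float64(20.21218290684476))
stand ['scene'] (array([ 4.76791421e+02, -2.24911769e+02, -3.39683522e-01]), np.float64(72.09544519249494))
stand ['top', 'scene'] (array([ 4.77472995e+02, -2.25486402e+02, -3.29348865e-01]), np.float64(92.68764884083714))
brass ['top'] (array([5.70541655e+02, 2.06078842e+02, 3.03835767e-01]), np.float64(1.3416843033642465))
brass ['scene'] (array([5.70622645e+02, 2.07419710e+02, 2.97732630e-01]), np.float64(5.296855148630385))
brass ['top', 'scene'] (array([5.70705540e+02, 2.06555345e+02, 3.01558829e-01]), np.float64(7.253475347651005))
head top mid top [ 470.55094976 -255.32097623   82.        ]
head top mid scene [ 474.15927716 -248.24636546   82.        ]
```

```bash
python3 -m jog '[[[2.6,2.9,0,0,0,4.7,5],[2.6,2.9,0,0,0,4.7,5],[2.6,2.9,0,0,0,4.7,5],[2.6,2.9,0,0,0,4.7,5],[2.6,2.9,0,0,0,4.7,5],[2.6,2.9,0,0,0,4.7,5],[2.6,2.9,-1,0,0,4.7,5],[2.6,2.9,-1,0,0,4.7,5],[2.6,2.9,-2,0,0,4.7,5],[2.6,2.9,-2,0,0,4.7,5],[2.6,2.9,-2,0,0,4.7,5],[2.3,3.2,-2,0,0,4.7,5]]]'
cat > y.py <<'E'
from h import *
from scipy.spatial.transform import Rotation as Ro
def st():
    s=state();R=Ro.from_quat(s["eef_rot"]).as_matrix();a=np.arctan2(R[1,1],R[0,1])
    print("t",round(s["time"],2),"pos",s["tool_pos"].round(1),"yang",round(a,4),"tilt",R[:,2].round(3),"gap",round(s["finger_gap"],1),"F",s["wrist_force"].round(1),"M",s["ft_torque"].round(3),"q6",s["joints"][5].round(2));return s,a
if __name__=="__main__":st()
E
python3 y.py
```

```text
time: 2.8
tool_pos: [468.8, -252.8, 150.1]
eef_rot: [0.813, 0.583, 0.0, 0.001]
wrist_force: [0.6, -0.4, -0.9]
finger_gap: 50.2
t 2.8 pos [ 468.8 -252.8  150.1] yang -0.327 tilt [ 0.001 -0.001 -1.   ] gap 50.2 F [ 0.6 -0.4 -0.9] M [-0.029 -0.095  0.028] q6 -0.3
```

```bash
python3 -m jog '[[[-0.1,-0.1,-2,0,0,0,5],[0,0,-2.2,0,0,0,5],[0,0,-2,0,0,0,5],[0,0,-1.2,0,0,0,5],[0,0,-0.8,0,0,0,5],[0,0,0,0,0,0,5]]]'
python3 - <<'E'
from y import *
st()
T=[]
for n,P in(("top",[468,-245,60]),("scene",[468,-245,60])):
    im=grab_frame(n);cv2.imwrite(f"pics/{n}2.png",im[:,:,::-1]);u=proj(n,[P])[0].astype(int)
    T.append(cv2.resize(im[u[1]-30:u[1]+30,u[0]-30:u[0]+30,::-1],(390,390),interpolation=cv2.INTER_CUBIC))
cv2.imwrite("pics/z2.png",cv2.convertScaleAbs(np.hstack(T),alpha=1.4))
E
```

```text
time: 3.55
tool_pos: [466.6, -254.5, 68.1]
eef_rot: [0.814, 0.581, -0.0, -0.0]
wrist_force: [-0.3, -0.7, 0.1]
finger_gap: 49.8
t 3.55 pos [ 466.6 -254.5   68.1] yang -0.3298 tilt [-0.  0. -1.] gap 49.8 F [-0.3 -0.7  0.1] M [-0.031  0.003  0.004] q6 -0.3
```

View pics/z2.png

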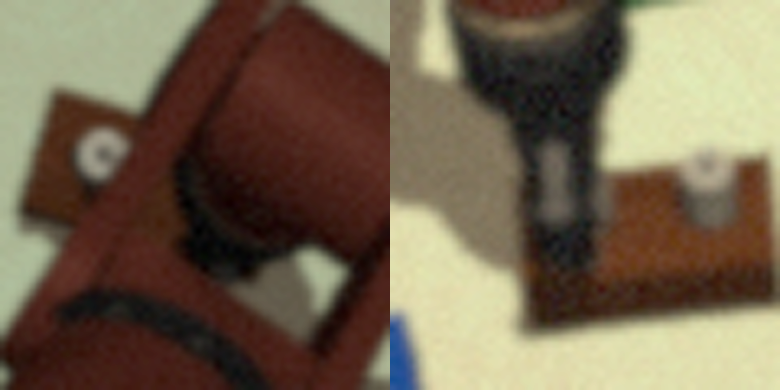

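The scene crop shows the open finger over the square head, but the head sticks out to the finger's right (crop 610,195). That suggests an offset along the head width, so I'll check numerically before closing.

Run:
```python
from h import *
I={n:cv2.imread(f"pics/{n}0.png") for n in("scene","top")}
P=[467.7,-253.7]
ms={}
for n,c in(("top",(373,204)),("scene",(258,209))):
    print(n,"pred head", proj(n,[P+[48],P+[82],P+[65]]).round(1).tolist())
    h=cv2.cvtColor(I[n],cv2.COLOR_BGR2HSV)
    S=h[c[1]-8:c[1]+9,c[0]-10:c[0]+11,1];print(c[1]-8,c[0]-10);print(S)
# stand top corners predicted
for n in I: print(n,proj(n,box((477.5,-225.5,-.329),60,120,42,42)).round(1).tolist())
o=np.array([477.5,-225.5]);a=-.329
for s in(30,-30):
    p=o+s*np.array([-np.sin(a),np.cos(a)])
    print(s,p.round(1),{n:proj(n,[[*p,82]]).round(1).tolist() for n in I})
```

```text
top pred head [[371.2, 205.5], [372.5, 204.5], [371.8, 205.0]]
196 363
[[168 186 170 172 161 159 121 105  80  66  56  52  51  48  45  47  49  47
   48  45  47]
 [186 170 165 168 170 173 173 168 141 134 108  87  73  63  54  50  50  47
   47  45  45]
 [170 173 186 167 179 165 150 162 170 178 158 143 141 117  89  77  71  57
   50  46  48]
 [177 167 186 173 178 173 181 172 188 178 204 183 158 161 162 139 128 103
   73  57  49]
 [167 175 185 177 164 178 173 173 173 170 189 183 197 186 172 170 170 168
  137  85  48]
 [202 184 198 179 160 107  98 125 154 180 209 183 191 192 178 173 179 165
  134  77  49]
 [199 202 193 195 113  47  38  60  81  95 125 156 180 181 178 184 170 179
  121  59  50]
 [164 187 165 167  83  34  36  43  42  51  58  73 100 125 162 190 180 179
  100  52  47]
 [177 162 175 163  87  38  36  36  35  41  40  42  47  64  92 152 179 153
   89  48  46]
 [182 177 182 172  98  46  38  36  40  37  39  41  38  49  64 118 172 130
   58  48  45]
 [177 202 172 178 141  93  53  37  37  36  36  36  39  48  73 137 153 105
   59  46  46]
 [179 167 181 168 161 151  77  46  36  39  40  49 
[... 1784 characters left out ...]
 171
  161 184 148]
 [ 76 120 203 177 174 193 136  89  70  62  74  77  88 109 128 154 184 166
  156 172 183]
 [ 70 115 163 169 197 192 177 146 111 111 116 123 134 147 144 165 159 188
  216 185 159]
 [ 70 122 185 188 163 175 159 181 198 150 177 165 168 158 180 156 194 197
  170 176 180]]
scene [[247.3, 206.0], [247.3, 206.0], [286.8, 201.9], [286.8, 201.9], [248.2, 222.9], [248.2, 222.9], [288.6, 218.6], [288.6, 218.6]]
top [[377.5, 217.7], [377.5, 217.7], [340.5, 206.2], [340.5, 206.2], [383.0, 199.3], [383.0, 199.3], [346.1, 187.9], [346.1, 187.9]]
30 [ 487.2 -197.1] {'scene': [[276.8, 203.9]], 'top': [[353.6, 198.5]]}
-30 [ 467.8 -253.9] {'scene': [[256.4, 206.1]], 'top': [[372.6, 204.4]]}
```

The prediction matches the head pixels within about 0.5 px, so the apparent offset was mostly perspective. I'll correct about 1 mm and grip.

```bash
python3 -m jog '[[[0.1,0.07,0,0,0,0,3],[0,0,0,0,0,0,0],[0,0,0,0,0,0,0],[0,0,0,0,0,0,0],[0,0,0,0,0,0,0],[0,0,0,0,0,0,0]]]'; python3 y.py
```

```text
time: 4.4
tool_pos: [468.2, -254.0, 68.9]
eef_rot: [0.814, 0.582, 0.0, 0.0]
wrist_force: [-0.8, 0.4, 5.3]
finger_gap: 8.2
t 4.4 pos [ 468.2 -254.    68.9] yang -0.3297 tilt [ 0.001 -0.    -1.   ] gap 8.2 F [-0.8  0.4  5.3] M [ 0.131  0.11  -0.021] q6 -0.3
```

```bash
python3 -m jog '[[[0,0,1,0,0,0,0],[0,0,2,0,0,0,0],[0,0,3,0,0,0,0],[0,0,3,0,0,0,0],[0,0,3,0,0,0,0],[0,0,3,0,0,0,0],[0,0,0,0,0,0,0]]]'; python3 y.py; python3 -m jog '[[[0.5,2.3,0,0,0,2,0],[1,4.6,0,0,0,4,0],[1,4.6,0,0,0,4,0],[1,4.6,0,0,0,4,0],[1,4.6,0,0,0,4,0],[1,4.6,0,0,0,4,0],[1,4.6,0,0,0,4,0],[1,4.6,0,0,0,4,0],[1,4.6,0,0,0,3,0],[1,4.6,0,0,0,3,0],[0.7,2.3,0,0,0,0,0],[0,0,0,0,0,0,0]]]';python3 y.py
```

```text
time: 5.28
tool_pos: [469.0, -254.8, 221.0]
eef_rot: [0.814, 0.582, 0.001, 0.003]
wrist_force: [-0.7, 0.2, -0.5]
finger_gap: 8.5
t 5.28 pos [ 469.  -254.8  221. ] yang -0.3296 tilt [ 0.004 -0.003 -1.   ] gap 8.5 F [-0.7  0.2 -0.5] M [-0.037  0.021  0.002] q6 -0.3
time: 6.78
tool_pos: [569.1, 206.9, 216.6]
eef_rot: [0.593, 0.805, -0.001, -0.001]
wrist_force: [0.7, -0.2, -0.6]
finger_gap: 8.0
t 6.78 pos [569.1 206.9 216.6] yang 0.3004 tilt [-0.003 -0.001 -1.   ] gap 8.0 F [ 0.7 -0.2 -0.6] M [-0.005 -0.024 -0.022] q6 -0.07
```

```bash
python3 -m jog '[[[0.15,0,-2,0,0,0,0],[0,0,-2.5,0,0,0,0],[0,0,-2,0,0,0,0],[0,0,0,0,0,0,0],[0,0,0,0,0,0,0]]]'
python3 - <<'E'
from y import *
s,a=st();p=s["tool_pos"]
T=[]
for n in("top","scene"):
    im=grab_frame(n);cv2.imwrite(f"pics/{n}3.png",im[:,:,::-1]);u=proj(n,[p-[0,0,40]])[0].astype(int);print(n,u,"pred tip/grip",proj(n,[p-[0,0,61],p-[0,0,20]]).round(1).tolist())
    T.append(cv2.resize(im[u[1]-30:u[1]+30,u[0]-30:u[0]+30,::-1],(396,390),interpolation=cv2.INTER_CUBIC))
cv2.imwrite("pics/z3.png",cv2.convertScaleAbs(np.hstack(T),alpha=1.4))
E
```

```text
time: 7.4
tool_pos: [571.7, 205.8, 153.6]
eef_rot: [0.594, 0.804, 0.0, 0.0]
wrist_force: [1.0, -0.0, -0.5]
finger_gap: 8.7
t 7.4 pos [571.7 205.8 153.6] yang 0.298 tilt [ 0.001  0.    -1.   ] gap 8.7 F [ 1.  -0.  -0.5] M [ 0.051 -0.007  0.006] q6 -0.07
top [218 172] pred tip/grip [[219.5, 173.8], [216.7, 171.6]]
scene [410 170] pred tip/grip [[409.3, 174.3], [411.6, 166.0]]
```

View pics/z3.png

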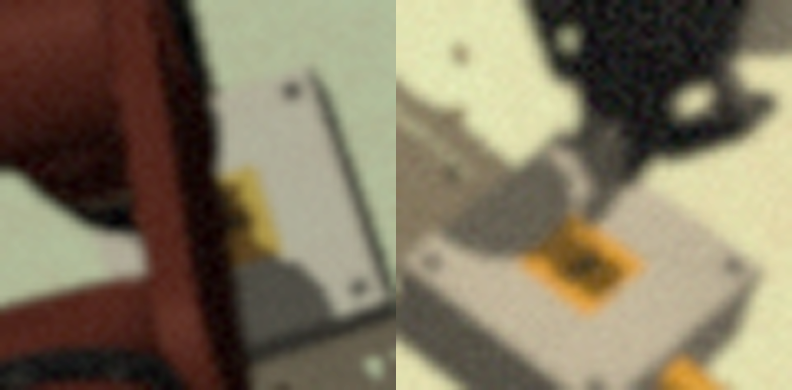

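The key tip shows at scene ≈(410,173) against a predicted (409.3,174.3), so it is within about 1.5 mm of the slot axis. I'll descend gently and watch the force.

```bash
python3 -m jog '[[[0,0,-1.5,0,0,0,0],[0,0,-1.4,0,0,0,0],[0,0,0,0,0,0,0]]]'; python3 y.py; python3 -m jog '[[[0,0,-0.4,0,0,0,0],[0,0,-0.3,0,0,0,0],[0,0,0,0,0,0,0]]]'; python3 y.py
```

```text
time: 7.88
tool_pos: [569.4, 205.8, 121.7]
eef_rot: [0.594, 0.804, -0.002, -0.002]
wrist_force: [-0.4, -0.2, -0.4]
finger_gap: 8.1
t 7.88 pos [569.4 205.8 121.7] yang 0.2988 tilt [-0.005 -0.001 -1.   ] gap 8.1 F [-0.4 -0.2 -0.4] M [-0.008  0.019 -0.029] q6 -0.07
time: 8.25
tool_pos: [571.2, 206.2, 117.2]
eef_rot: [0.594, 0.804, -0.0, -0.0]
wrist_force: [-0.8, -0.8, -0.3]
finger_gap: 8.1
t 8.25 pos [571.2 206.2 117.2] yang 0.2987 tilt [-0. -0. -1.] gap 8.1 F [-0.8 -0.8 -0.3] M [0.04  0.007 0.009] q6 -0.07
```

```bash
python3 -m jog '[[[0,0,-0.2,0,0,0,0],[0,0,-0.2,0,0,0,0],[0,0,0,0,0,0,0]]]'; python3 y.py; python3 -m jog '[[[0,0,-0.2,0,0,0,0],[0,0,-0.2,0,0,0,0],[0,0,0,0,0,0,0]]]'; python3 y.py
```

```text
time: 8.62
tool_pos: [571.1, 206.2, 113.1]
eef_rot: [0.594, 0.804, -0.0, -0.0]
wrist_force: [0.2, -0.3, -1.7]
finger_gap: 8.2
t 8.62 pos [571.1 206.2 113.1] yang 0.2987 tilt [-0. -0. -1.] gap 8.2 F [ 0.2 -0.3 -1.7] M [ 0.032 -0.019 -0.054] q6 -0.07
time: 9.0
tool_pos: [571.0, 206.1, 109.0]
eef_rot: [0.594, 0.804, -0.0, -0.0]
wrist_force: [-0.1, 0.0, -0.1]
finger_gap: 7.8
t 9.0 pos [571.  206.1 109. ] yang 0.2987 tilt [-0.001 -0.    -1.   ] gap 7.8 F [-0.1  0.  -0.1] M [ 0.059 -0.021  0.048] q6 -0.07
```

```bash
for i in 1; do python3 -m jog '[[[0,0,-0.2,0,0,0,0],[0,0,0,0,0,0,0]]]'; python3 y.py; python3 -m jog '[[[0,0,-0.2,0,0,0,0],[0,0,-0.1,0,0,0,0],[0,0,0,0,0,0,0]]]'; python3 y.py; done
```

```text
time: 9.25
tool_pos: [571.1, 206.2, 107.1]
eef_rot: [0.594, 0.804, -0.0, -0.0]
wrist_force: [-0.1, 0.1, -0.9]
finger_gap: 8.0
t 9.25 pos [571.1 206.2 107.1] yang 0.2987 tilt [-0. -0. -1.] gap 8.0 F [-0.1  0.1 -0.9] M [-0.028  0.022 -0.005] q6 -0.07
time: 9.62
tool_pos: [571.1, 206.1, 104.1]
eef_rot: [0.594, 0.804, -0.0, -0.0]
wrist_force: [-0.6, 0.2, -0.7]
finger_gap: 7.8
t 9.62 pos [571.1 206.1 104.1] yang 0.2987 tilt [-0.001 -0.    -1.   ] gap 7.8 F [-0.6  0.2 -0.7] M [-0.052  0.035 -0.008] q6 -0.07
```

```bash
python3 -m jog '[[[0,0,-0.2,0,0,0,0],[0,0,-0.2,0,0,0,0],[0,0,0,0,0,0,0]]]'; python3 y.py; python3 -m jog '[[[0,0,-0.15,0,0,0,0],[0,0,-0.1,0,0,0,0],[0,0,0,0,0,0,0]]]'; python3 y.py
```

```text
time: 10.0
tool_pos: [571.2, 206.3, 100.7]
eef_rot: [0.594, 0.804, -0.0, -0.0]
wrist_force: [-2.7, 0.0, 2.7]
finger_gap: 8.1
t 10.0 pos [571.2 206.3 100.7] yang 0.2986 tilt [-0.  0. -1.] gap 8.1 F [-2.7  0.   2.7] M [-0.052  0.474 -0.034] q6 -0.07
time: 10.38
tool_pos: [571.4, 206.4, 98.8]
eef_rot: [0.594, 0.804, 0.0, 0.0]
wrist_force: [-2.9, -0.6, 6.0]
finger_gap: 8.1
t 10.38 pos [571.4 206.4  98.8] yang 0.2985 tilt [ 0.  0. -1.] gap 8.1 F [-2.9 -0.6  6. ] M [-0.082  0.673 -0.097] q6 -0.07
```

First pin reached (6 N). Now I'll wiggle, counterclockwise first.

```bash
python3 -m jog '[[[0,0,0,0,0,2.5,0],[0,0,0,0,0,2.3,0],[0,0,0,0,0,0,0],[0,0,0,0,0,-4.8,0],[0,0,0,0,0,-4,0],[0,0,0,0,0,4,0],[0,0,-0.1,0,0,4.8,0],[0,0,0,0,0,0,0],[0,0,0,0,0,-4.8,0],[0,0,0,0,0,0,0]]]'; python3 y.py; python3 -m jog '[[[0,0,-0.15,0,0,0,0],[0,0,-0.15,0,0,0,0],[0,0,0,0,0,0,0]]]'; python3 y.py
```

```text
time: 11.62
tool_pos: [572.0, 206.3, 96.6]
eef_rot: [0.594, 0.804, 0.001, 0.001]
wrist_force: [1.8, -0.2, 0.4]
finger_gap: 8.0
t 11.62 pos [572.  206.3  96.6] yang 0.2984 tilt [ 0.002  0.    -1.   ] gap 8.0 F [ 1.8 -0.2  0.4] M [-0.005 -0.286 -0.027] q6 -0.07
time: 12.0
tool_pos: [572.1, 206.5, 94.1]
eef_rot: [0.594, 0.804, 0.001, 0.001]
wrist_force: [2.6, 1.5, 0.7]
finger_gap: 8.4
t 12.0 pos [572.1 206.5  94.1] yang 0.2987 tilt [ 0.002  0.001 -1.   ] gap 8.4 F [2.6 1.5 0.7] M [ 0.167 -0.539 -0.073] q6 -0.07
```

First pin cleared; on to the second.

```bash
python3 -m jog '[[[0,0,-0.2,0,0,0,0],[0,0,-0.15,0,0,0,0],[0,0,0,0,0,0,0]]]'; python3 y.py; python3 -m jog '[[[0,0,-0.1,0,0,2.5,0],[0,0,0,0,0,2.3,0],[0,0,0,0,0,0,0],[0,0,0,0,0,-4.8,0],[0,0,0,0,0,-4,0],[0,0,0,0,0,4,0],[0,0,-0.1,0,0,4.8,0],[0,0,0,0,0,0,0],[0,0,0,0,0,-4.8,0],[0,0,0,0,0,0,0]]]'; python3 y.py
```

```text
time: 12.38
tool_pos: [572.2, 206.5, 91.1]
eef_rot: [0.594, 0.804, 0.001, 0.001]
wrist_force: [1.5, 0.8, 3.7]
finger_gap: 7.8
t 12.38 pos [572.2 206.5  91.1] yang 0.2985 tilt [ 0.002  0.001 -1.   ] gap 7.8 F [1.5 0.8 3.7] M [ 0.159 -0.509 -0.138] q6 -0.07
time: 13.62
tool_pos: [571.5, 206.1, 87.9]
eef_rot: [0.594, 0.804, 0.0, 0.0]
wrist_force: [3.7, 0.7, 0.4]
finger_gap: 8.0
t 13.62 pos [571.5 206.1  87.9] yang 0.2985 tilt [ 0.001 -0.    -1.   ] gap 8.0 F [3.7 0.7 0.4] M [ 0.106 -0.777 -0.057] q6 -0.07
```

```bash
python3 -m jog '[[[0,0,-0.15,0,0,0,0],[0,0,0,0,0,0,0]]]'; python3 y.py; python3 -m jog '[[[0,0,-0.15,0,0,0,0],[0,0,0,0,0,0,0]]]'; python3 y.py
```

```text
time: 13.88
tool_pos: [571.5, 206.2, 86.9]
eef_rot: [0.594, 0.805, 0.0, 0.0]
wrist_force: [3.8, 0.8, 1.8]
finger_gap: 8.2
t 13.88 pos [571.5 206.2  86.9] yang 0.299 tilt [ 0.  0. -1.] gap 8.2 F [3.8 0.8 1.8] M [ 0.088 -0.64  -0.033] q6 -0.07
time: 14.12
tool_pos: [571.6, 206.3, 86.9]
eef_rot: [0.594, 0.805, -0.0, 0.0]
wrist_force: [0.7, -0.4, 8.6]
finger_gap: 7.9
t 14.12 pos [571.6 206.3  86.9] yang 0.299 tilt [ 0. -0. -1.] gap 7.9 F [ 0.7 -0.4  8.6] M [-0.004 -0.145  0.012] q6 -0.07
```

It stopped hard at 86.9, which is the expected seated height (68.9 − 7 + 25). I'll firm the push slightly to confirm before turning.

```bash
python3 -m jog '[[[0,0,-0.1,0,0,0,0],[0,0,0,0,0,0,0]]]'; python3 y.py; python3 -m jog '[[[0,0,0,0,0,-5,0],[0,0,0,0,0,-5,0],[0,0,0,0,0,-5,0],[0,0,0,0,0,-5,0],[0,0,0,0,0,-5,0],[0,0,0,0,0,-5,0],[0,0,0,0,0,0,0]]]'; python3 y.py
```

```text
time: 14.38
tool_pos: [571.6, 206.3, 86.8]
eef_rot: [0.594, 0.805, -0.0, 0.0]
wrist_force: [-1.6, -2.1, 13.1]
finger_gap: 8.3
t 14.38 pos [571.6 206.3  86.8] yang 0.2991 tilt [-0. -0. -1.] gap 8.3 F [-1.6 -2.1 13.1] M [-0.088  0.179  0.018] q6 -0.07
time: 15.25
tool_pos: [571.5, 206.4, 86.8]
eef_rot: [0.782, 0.623, -0.0, -0.0]
wrist_force: [-1.9, -0.1, 13.0]
finger_gap: 7.9
t 15.25 pos [571.5 206.4  86.8] yang -0.2246 tilt [-0. -0. -1.] gap 7.9 F [-1.9 -0.1 13. ] M [-0.042  0.227  0.098] q6 0.46
```

```bash
python3 -m jog '[[[0,0,0,0,0,-6,0],[0,0,0,0,0,-6,0],[0,0,0,0,0,-6,0],[0,0,0,0,0,-6,0],[0,0,0,0,0,-6,0],[0,0,0,0,0,-6,0],[0,0,0,0,0,-6,0],[0,0,0,0,0,-6,0],[0,0,0,0,0,-6,0],[0,0,0,0,0,-6,0],[0,0,0,0,0,-4,0],[0,0,0,0,0,0,0]]]'; python3 y.py; python3 -m jog '[[[0,0,0,0,0,0,0],[0,0,0,0,0,0,0],[0,0,0,0,0,0,0],[0,0,0,0,0,0,0]]]'
python3 - <<'E'
from y import *
s,a=st();p=s["tool_pos"]
T=[]
for n in("top","scene"):
    im=grab_frame(n);u=proj(n,[p-[0,0,20]])[0].astype(int)
    T.append(cv2.resize(im[u[1]-30:u[1]+30,u[0]-30:u[0]+30,::-1],(396,390),interpolation=cv2.INTER_CUBIC))
cv2.imwrite("pics/z4.png",cv2.convertScaleAbs(np.hstack(T),alpha=1.4))
E
```

```text
time: 16.75
tool_pos: [571.1, 206.8, 86.8]
eef_rot: [0.993, 0.115, -0.001, -0.0]
wrist_force: [-2.1, 1.5, 13.3]
finger_gap: 8.0
t 16.75 pos [571.1 206.8  86.8] yang -1.3412 tilt [-0.001  0.    -1.   ] gap 8.0 F [-2.1  1.5 13.3] M [0.128 0.373 0.188] q6 1.57
time: 17.25
tool_pos: [571.1, 206.8, 86.8]
eef_rot: [0.993, 0.115, -0.001, -0.0]
wrist_force: [-3.3, 0.1, 13.1]
finger_gap: 8.1
t 17.25 pos [571.1 206.8  86.8] yang -1.3408 tilt [-0.001  0.    -1.   ] gap 8.1 F [-3.3  0.1 13.1] M [0.125 0.422 0.06 ] q6 1.57
```

View pics/z4.png

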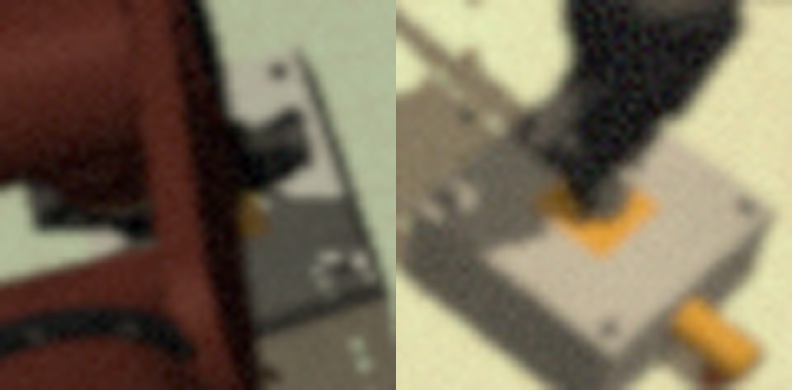

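The key is seated, with the collar at the plate (scene crop ≈600,205), still gripped and turned 1.64 rad. I'll add 2° of margin and recheck the torque.

```bash
python3 -m jog '[[[0,0,0,0,0,-2,0],[0,0,0,0,0,0,0],[0,0,0,0,0,0,0]]]'; python3 y.py; python3 -m jog '[[[0,0,0,0,0,0,0]]]'; python3 y.py;python3 -m jog '[[[0,0,0,0,0,0,0]]]'; python3 y.py; python3 -m jog '[[[0,0,0,0,0,0,0]]]'; python3 y.py
```

```text
time: 17.73
tool_pos: [571.0, 206.8, 86.8]
eef_rot: [0.995, 0.097, -0.001, -0.0]
wrist_force: [-3.1, 0.5, 14.4]
finger_gap: 7.9
t 17.73 pos [571.  206.8  86.8] yang -1.3757 tilt [-0.001  0.    -1.   ] gap 7.9 F [-3.1  0.5 14.4] M [0.073 0.384 0.153] q6 1.61
time: 17.85
tool_pos: [571.1, 206.8, 86.8]
eef_rot: [0.995, 0.097, -0.001, -0.0]
wrist_force: [-2.8, 0.8, 12.5]
finger_gap: 8.3
t 17.85 pos [571.1 206.8  86.8] yang -1.3757 tilt [-0.001  0.    -1.   ] gap 8.3 F [-2.8  0.8 12.5] M [0.12  0.382 0.162] q6 1.61
time: 17.98
tool_pos: [571.1, 206.8, 86.8]
eef_rot: [0.995, 0.097, -0.001, -0.0]
wrist_force: [-1.9, 0.2, 13.7]
finger_gap: 8.3
t 17.98 pos [571.1 206.8  86.8] yang -1.3756 tilt [-0.001  0.    -1.   ] gap 8.3 F [-1.9  0.2 13.7] M [0.09  0.409 0.101] q6 1.61
time: 18.1
tool_pos: [571.0, 206.8, 86.8]
eef_rot: [0.995, 0.097, -0.001, -0.0]
wrist_force: [-2.6, 0.4, 13.7]
finger_gap: 7.8
t 18.1 pos [571.  206.8  86.8] yang -1.3757 tilt [-0.001  0.    -1.   ] gap 7.8 F [-2.6  0.4 13.7] M [0.12  0.409 0.187] q6 1.61
```

The average moment of about 0.15 N m matches the spring near its stop, and the turn is 1.675 rad with the collar pressed at 13 N.

```bash
python3 -c "
from cell import *
print(finish_job())"
```

```text
the job is handed in; nothing more can be done
None
```

The gas key is fully down in the lock, turned about 1.675 rad clockwise, and I handed the job in at about 18 s of the 51 s allowed. The arm was still gripping the key and holding it turned. `finish_job()` gives no verdict, so success is judged from the readings below.

**What I did:** I took the square-headed key from the -y slot of the brown stand and lowered it into the keyhole. I cleared both sticky pins with small twists and pushed until it stopped hard. Then I turned it clockwise.

**Last checks:**
- **Seating:** The tool stopped at z = 86.8 mm and did not move when pressed harder, to 13 N. That matches the expected seated height of 86.9 mm, about 0.5 mm from the keyhole position I measured.
- **Turn:** I could not read the lock core directly. Allowing for the 0.1 rad of play, it should be near 1.57 rad. The return torque averaged about 0.15 N m, which matches the spring near its stop, though single readings were noisy (0.10–0.19).
- **Grip:** The fingers held at about 8 mm opening. The head is 9 mm, and readings scattered between 7.8 and 8.7 mm throughout.
- **Disagreements:** Before I gripped the key, one crop suggested the fingers were off-centre on its head. The pixel check showed only about 1 mm, and I corrected that.
- **Not checked:** I did not look again at the round key and the dishes at the end. Transport was at about 220 mm, with the key tip above the 115 mm can, and I saw no unexpected contact forces.

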